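# Send the sawn oak block down the drop chute beside the length stop

## Task

Slide the sawn oak block along the bed, away from the mitre box, until it butts firmly against the rubber buffer of the red stop, but do not ram it, because the stop is held only by a clamp and must keep its setting. Then push the block straight across the bed, off the far edge, so that it drops through the chute beside the stop and comes to rest in the plywood bin. Keep the block flat on the bed (do not lift it), and leave the file beside it where it lies.

Things in the scene. Friction and masses are not known exactly. Their poses are not given: they have to be found in the camera images.
- bed: Sawing bed: plywood plank on trestles, 484 mm along y, 80 mm deep. Origin at bench level on its centre line; x away from the robot across it, y along it to the robot's left. Its top is 140 mm above the origin. On the robot's side a fence, x = -44 to -38 mm, stands 8 mm above the top. A mitre box with 56 mm high cheeks stands on the right end, y = -282 to -165 mm. All of it is fixed.
- ledge (a point): On the bed's far edge, 40 mm from its centre line, at the height of its top. Along this edge hangs a steep steel chute, 99 mm clear between two cheeks that stand 24 mm above the bed's top from 5 to 46 mm beyond the edge. A block butting the buffer squarely faces the mouth, 2 mm to spare at the left, 3 at the right (flared); one further right runs onto the right cheek or misses.
- bed_left (a point): Left end of the bed, on its centre line, on its top. The red stop arm crosses the bed 1 to 36 mm above the top, with the rubber buffer on its right face. Stop and chute are one unit, clamped anywhere along the bed: the buffer's face lies somewhere 34 to 85 mm to the right of this point. Its place is not measured: feel for it (or see it). Its knob juts to 73 mm on the robot's side, below the top.
- block: The sawn block: dark oak, 56 mm (its x) by 94 mm (its y) by 50 mm high, 0.15 to 0.31 kg. Origin at the centre of its underside. It lies flat on the bed between mitre box and stop, its long side roughly along the bed, not quite square to it. About 0.7 to 2.2 N slide it.
- bin: Open plywood bin fixed on the bench behind the bed, under the chute's end: outside 150 mm (its x) by 200 mm (its y) by 55 mm high, walls 8 mm. Origin at the centre of its underside, axes like the bed's.
- buffer (a joint): Compression of the stop's rubber buffer, m: 0 free, grows as the block is pressed against it, at most 4 mm (the block springs back by less than 1 mm). Stiffness about 6 N per mm.
- stop_arm (a joint): How far the stop arm has slipped in its clamp along the bed's y from its setting, m: 0 as set, positive to the left. It begins to slip at about 13 N on the buffer.
- flat_file: Flat file with a wooden grip lying loose between bed and tool chest, 29 x 299 x 29 mm, origin at the centre of its underside; a bystander.

How it is judged:
On the way, in this order (a step that is already met when the one before it is completed fails the run):
1. The block, flat on the bed, is pressed against the stop's buffer: buffer compressed by more than 0.2 mm (about 1.2 N) for 0.2 s (value of joint buffer above 0.0002 m and x of block in the frame of bed between -0.03 and 0.03 m and z of block in the frame of bed above 0.135 m), for 0.2 s.
2. The block has left the bed over the far edge: its origin more than 50 mm beyond the bed's centre line and below the bed's top (x of block in the frame of bed above 0.05 m and z of block in the frame of bed below 0.13 m).
At the end, for the whole second after the job is handed in: The block lies at rest in the bin: its origin within the bin's outline and less than 75 mm above the bench. The stop arm is within 2 mm of its setting; the file is within 20 mm of where it lay (x of block in the frame of bin between -0.075 and 0.075 m and y of block in the frame of bin between -0.1 and 0.1 m and height (world z) of block below 0.075 m and linear speed of block below 0.02 m/s and angular speed of block below 0.2 rad/s and value of joint stop_arm between -0.002 and 0.002 m and distance of flat_file from where it was at the start of the episode below 0.02 m); the robot touches nothing.
It fails at once if The stop is rammed or pushed out of its setting: it has slipped by more than 2 mm (value of joint stop_arm above 0.002 m or value of joint stop_arm below -0.002 m).
It fails at once if The block is lifted more than 15 mm off the bed (z of block in the frame of bed above 0.155 m).
It fails at once if The file is moved by more than 20 mm (distance of flat_file from where it was at the start of the episode above 0.02 m).
It also fails if it takes over 54 s, if anything falls off the work surface, if the arm or the gripper's body presses on something with over 40 N, if the wrist force passes 120 N, or if a joint passes its speed limit or range.

## Robot

A 7-joint arm with a two-finger parallel gripper is mounted at the origin on a cart in front of the work surface, level with it; the furniture and walls round the work are solid. World frame = base frame: x ahead of the robot, y to its left, z up, the work surface at z = 0. Lengths are in m, angles in rad, forces in N, time in s.
With the tool pointing down it reaches from about 0.425 to 0.875 m from the base axis. Payload 8.4 kg.
Tool frame: the origin (TCP) lies at the very end of the fingers, on their centre line; the grasp point (between the pads) lies 19 mm behind it; z points along the fingers, y is the line along which they close (so a half turn about z gives the same grasp; the last joint's range is limited). The gripper opens to 85 mm and grips with 20 to 120 N. Pads are 22 mm wide; open, the fingers measure 114 mm over their backs; the gripper's body (76 mm by 85 mm) begins 54 mm behind the grasp point. The pads swing forward as they close: fully open they stand 13 mm farther back than shut.
Start: joints at [-1.36, 0.333, 0.04, 1.465, -0.013, 1.343, -0.059], TCP at [0.198, 0.619, 0.231] pointing down, gripper open.
Joint ranges: [-2.58, 2.58], [-0.38, 2.09], [-1.3, 1.39], [0.25, 2.4], [-1.5, 4.64], [0.08, 2.09], [-2.65, 2.65]. Speed limits (rad/s): [2.22, 2.22, 2.79, 2.79, 3.14, 3.14, 3.14].

## Interface

Orientations are given as a rotation vector (axis times angle).
In Python, from station import status, vision, r gives the robot as it stands.
- The arm moves only by the shell command python3 -m jog 'ROWS' [OPENING] [FORCE]. ROWS is JSON, a list of rows, each a list of 2 entries, a list of its own where there are three numbers: the shift along the tool's x, y, z in units of 30 mm (1.0 is 30 mm), then the turn, a rotation vector about the tool's x, y, z in units of 5 degrees (1.0 is 5 degrees). A call has 1 to 10 rows; each row is the pose to reach, as a shift and turn from the pose commanded when the call began, along the tool's axes at that moment; what a row does not reach only later rows make up. A row lasts 1/12 s, in which the tool goes at most 41.7 mm and 7.16 degrees, less where a joint would pass 70% of its speed; a pose out of reach is approached as far as the arm can. A call with a gripper value outside its range is refused whole. OPENING is the closure, from 0 (fully open) to 1 (shut), set as the call begins (- or left out, the last holds). The fingers move at their own pace and stop on an object; FORCE is the grip in N (left out, the last holds). Time passes only in rows, so rows that repeat a pose let the fingers close. It gives the time, the measured TCP pose, the force, the opening and the grip force at its end, in the units of the state.
- status.state(): the state, without advancing time (a new reading comes with each control period).
- vision.get_image(name): name is "scene" or "top" or "wrist"; returns the picture (384x512x3 uint8, red, green, blue); there is no depth.
- vision.calibration(name): a dict with "K" (3x3 intrinsics, pixels), "T" (4x4, takes a point from camera to world coordinates); the wrist camera has in their place "mount" (4x4, takes a point from camera to tool coordinates, whose origin is the TCP and whose axes are the flange's). Camera axes: x right, y up, looking along -z (the intrinsics and any distortion apply to the point x, -y, -z); pixel columns grow to the right and rows downward; lengths in m; the calibration is good to about 2 mm. A picture is of the moment at which its call begins: read the wrist's pose just before it. calibration takes no time and is no camera call.
- r.close_job(): hands the job in; it is judged then, once.
The state is a dict: "clock": time; "joint_pos": joint angles; "joint_velocities": joint speeds; "joint_torque": joint torques, N m; "ee_pos": TCP position; "ee_rot": TCP orientation; "ft_force": force on the tool from outside, world axes, zero at the start; "wrist_torque": the same for the moment, N m; "gripper_width": finger opening in m; "gripper_force": force on a finger pad.
Only numpy, scipy, OpenCV 4.12 (cv2) and the standard library are available. Lean on these libraries where they do the work, as an engineer would, in place of code of your own. Each camera call takes 0.05 s, during which the arm holds its last target. There are 200 camera calls.

## Working session

There is one attempt and no reset: what is moved stays moved. The work goes in short steps, Python scripts to look and compute and a shell command to move; the robot and the scene stay as the last step left them, time stands still between calls to the robot, and variables do not carry over. Pictures are saved under pics/ and viewed, at most 10 in all, crops included, and the job is handed in when it is done.

```bash
mkdir -p pics; ls; python3 - <<'E'
from station import status, vision, r
import cv2,numpy as np
s=status.state()
for k in s: print(k,np.round(s[k],4))
for n in ["scene","top"]:
    im=vision.get_image(n); cv2.imwrite(f"pics/{n}0.png",im[:,:,::-1])
    c=vision.calibration(n); print(n,{k:np.round(v,4).tolist() if not isinstance(v,str) else v for k,v in c.items()})
E
```

```text
pics
clock 0.0
joint_pos [-1.3602  0.3339  0.0399  1.4663 -0.0134  1.3433 -0.0585]
joint_velocities [ 0.0003 -0.0016 -0.0004 -0.0001 -0.0006 -0.0001 -0.0011]
joint_torque [-1.00000e-04 -6.58568e+01  1.36530e+00 -4.05534e+01  1.67000e-02
  1.30000e-02 -0.00000e+00]
ee_pos [0.198  0.6186 0.2304]
ee_rot [-4.8470e-01 -3.1038e+00  2.5000e-03]
ft_force [-0.8249  0.3492 -0.1374]
wrist_torque [-0.0183  0.0441 -0.0053]
gripper_force 0.0
gripper_width 0.0855
scene {'K': [[351.8535, 0.0, 252.8656], [0.0, 351.8535, 196.7118], [0.0, 0.0, 1.0]], 'T': [[-0.5814, -0.3934, 0.7122, 1.1582], [0.8133, -0.2549, 0.5231, 0.702], [-0.0243, 0.8833, 0.4681, 0.4979], [0.0, 0.0, 0.0, 1.0]]}
top {'K': [[487.1088, 0.0, 258.9023], [0.0, 487.1088, 195.0789], [0.0, 0.0, 1.0]], 'T': [[-0.2762, 0.7583, -0.5905, -0.1712], [-0.9611, -0.217, 0.1708, 0.4415], [0.0014, 0.6147, 0.7888, 1.0441], [0.0, 0.0, 0.0, 1.0]]}
```

View pics/scene0.png

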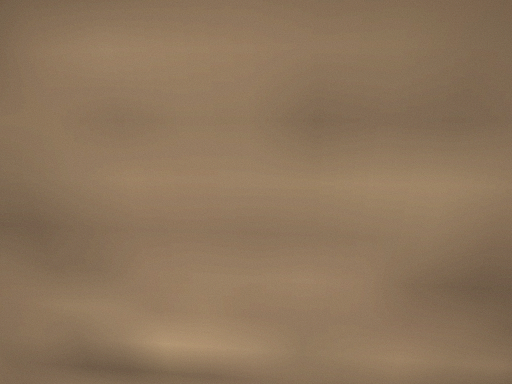

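View pics/top0.png

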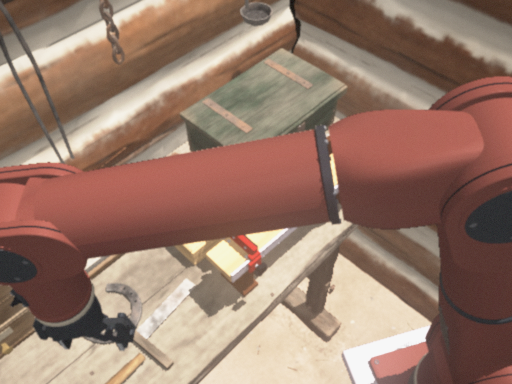

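The scene camera is blocked by a wooden surface, and in the top view the arm hides the bed; only the red stop shows, near (250,245). I'll swing the arm to the left to clear the view.

```bash
python3 -m jog '[[[1.3,-0.1,-0.5],[0,0,0]],[[2.6,-0.3,-1],[0,0,0]],[[3.9,-0.6,-1.5],[0,0,0]],[[5.2,-1,-2],[0,0,0]],[[6.5,-1.4,-2],[0,0,0]],[[7.7,-1.8,-2],[0,0,0]],[[8.8,-2.3,-2],[0,0,0]],[[9.8,-2.8,-2],[0,0,0]],[[9.8,-2.8,-2],[0,0,0]]]' 1
python3 - <<'E'
from station import status, vision, r
import cv2,numpy as np
s=status.state(); print(s['clock'],s['ee_pos'],s['ee_rot'],s['joint_pos'])
im=vision.get_image("top"); cv2.imwrite("pics/top1.png",im[:,:,::-1])
im=vision.get_image("scene"); cv2.imwrite("pics/scene1.png",im[:,:,::-1]); print(im.mean((0,1)))
c=vision.calibration("wrist"); print(c)
E
```

```text
clock: 0.85
ee_pos: [-0.1172, 0.6266, 0.2908]
ee_rot: [-0.467, -3.103, 0.004]
ft_force: [-1.1, 1.5, 0.2]
gripper_width: 0.0002
gripper_force: 0.0
0.85 [-0.11715778  0.62655142  0.29078474] [-0.46742964 -3.10270567  0.00378077] [-1.73223595  0.29174081 -0.11651181  1.39880767  0.02912122  1.45357196
 -0.57555134]
[141.04525757 116.87543233  91.00356547]
{'K': array([[299.2918673 ,   0.        , 258.9761275 ],
       [  0.        , 299.2918673 , 191.11979674],
       [  0.        ,   0.        ,   1.        ]]), 'mount': array([[ 1.17123850e-03,  9.55152935e-01,  2.96110620e-01,
         7.56346100e-02],
       [ 9.99999306e-01, -1.15692318e-03, -2.23562119e-04,
         8.76527203e-05],
       [ 1.29041227e-04,  2.96110677e-01, -9.55153627e-01,
        -1.43409814e-01],
       [ 0.00000000e+00,  0.00000000e+00,  0.00000000e+00,
         1.00000000e+00]])}
```

View pics/top1.png

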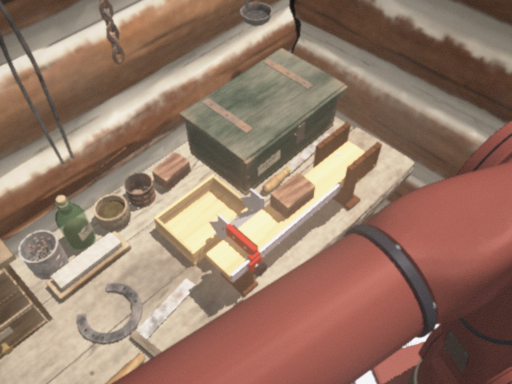

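The top view is now clear: bed from (230,265) to (375,150), block at (293,195), red stop at (243,240), bin at (205,215), file near (285,178).

```bash
python3 - <<'E'
import cv2
im=cv2.imread("pics/top1.png")[115:300,195:395]
im=cv2.resize(im,None,fx=4,fy=4,interpolation=cv2.INTER_CUBIC)[:, :800]
h=im.shape[0]
for i in range(0,200,20): cv2.putText(im,str(195+i),(i*4,10),0,.35,(255,255,255));cv2.line(im,(i*4,0),(i*4,h),(255,255,0),1) if 0 else None
for i in range(0,185,20): cv2.putText(im,str(115+i),(0,i*4+10),0,.35,(255,255,255))
im=cv2.resize(im,(648,600)); 
cv2.imwrite("pics/crop1.png",im)
E
```

```text
(no output)
```

View pics/crop1.png

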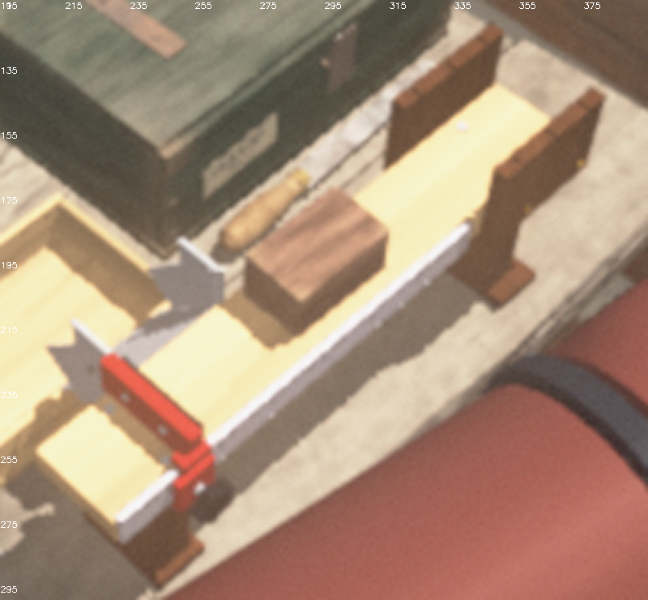

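```bash
cat > h.py <<'E'
import numpy as np
from station import status, vision, r
from scipy.spatial.transform import Rotation as R
def ray(n,uv,z,pose=None):
    c=vision.calibration(n); K=c["K"]
    if n=="wrist":
        T=np.eye(4);T[:3,:3]=R.from_rotvec(pose[1]).as_matrix();T[:3,3]=pose[0];T=T@c["mount"]
    else: T=c["T"]
    d=T[:3,:3]@np.array([(uv[0]-K[0,2])/K[0,0],-(uv[1]-K[1,2])/K[1,1],-1]); o=T[:3,3]
    return o+d*(z-o[2])/d[2]
E
python3 - <<'E'
from h import *
S=lambda p:(195+p[0]/3.24,115+p[1]/3.243)
P={}
for k,p,z in [("farL",(37,450),.14),("far1",(215,308),.14),("far2",(357,195),.14),("farR",(500,82),.14),("nearR",(552,118),.14),("fenceL",(118,524),.148),("fenceR",(468,228),.148),
 ("bR",(335,188),.19),("bNR",(387,235),.19),("bNL",(298,302),.19),("bFL",(246,258),.19),("stopfar",(122,353),.176),("stopnear",(203,432),.176),("binR",(62,195),.055)]:
    P[k]=ray("top",S(p),z); print(k,np.round(P[k],4))
e=P["farR"]-P["farL"]; L=np.hypot(*e[:2]); yb=-e[:2]/L; xb=np.array([yb[1],-yb[0]]); print("len",L,"yaw",np.degrees(np.arctan2(xb[1],xb[0])))
o=(P["farR"]+P["farL"])[:2]/2-.04*xb; print("origin",o)
for k in P: print(k,np.round([(P[k][:2]-o)@xb,(P[k][:2]-o)@yb],4))
E
```

```text
farL [0.3828 0.3984 0.14  ]
far1 [0.4623 0.2523 0.14  ]
far2 [0.5337 0.1206 0.14  ]
farR [ 0.6136 -0.0281  0.14  ]
nearR [ 0.5662 -0.0521  0.14  ]
fenceL [0.3103 0.3608 0.148 ]
fenceR [0.4753 0.0558 0.148 ]
bR [0.5052 0.1512 0.19  ]
bNR [0.4546 0.1304 0.19  ]
bNL [0.4167 0.2077 0.19  ]
bFL [0.4622 0.2304 0.19  ]
stopfar [0.4185 0.3298 0.176 ]
stopnear [0.3445 0.2948 0.176 ]
binR [0.6666 0.3232 0.055 ]
len 0.48492863549801163 yaw 28.420510199130444
origin [0.46304695 0.16614983]
farL [0.04   0.2425]
far1 [0.0403 0.0761]
far2 [ 0.0404 -0.0737]
farR [ 0.04   -0.2425]
nearR [-0.0132 -0.241 ]
fenceL [-0.0417  0.2439]
fenceR [-0.0418 -0.1028]
bR [ 0.0299 -0.0332]
bNR [-0.0245 -0.0275]
bNL [-0.021   0.0586]
bFL [0.0298 0.0569]
stopfar [0.0387 0.1651]
stopnear [-0.043   0.1695]
binR [0.2537 0.0412]
```

```bash
cat >> h.py <<'E'
O=np.array([.4630,.1661]); YAW=np.radians(28.42)
xb=np.array([np.cos(YAW),np.sin(YAW)]); yb=np.array([-xb[1],xb[0]])
def bed(p): d=np.asarray(p)[:2]-O; return np.array([d@xb,d@yb])
def go(xy,z,toolx_deg,s=None,inbed=True):
    """units of shift/turn from the measured pose to TCP xy (bed frame), z, pointing down, tool x at bed angle"""
    s=s or status.state(); R0=R.from_rotvec(s["ee_rot"])
    w=O+xy[0]*xb+xy[1]*yb if inbed else np.array(xy)
    a=np.radians(toolx_deg)+YAW; x=np.array([np.cos(a),np.sin(a),0]); zt=np.array([0,0,-1.])
    Rt=R.from_matrix(np.c_[x,np.cross(zt,x),zt])
    d=R0.inv().apply(np.r_[w,z]-s["ee_pos"])/.03; t=(R0.inv()*Rt).as_rotvec(degrees=True)/5
    print("shift",np.round(d,2),"turn",np.round(t,2),"mm",round(np.linalg.norm(d)*30))
E
python3 - <<'E'
from h import *
go((.28,.48),.3,90,inbed=False)
E
```

```text
shift [-13.86  -0.79  -0.3 ] turn [-0.01  0.01  8.81] mm 417
```

```bash
python3 -m jog '[[[-1.35,-0.08,-0.3],[0,0,0.9]],[[-2.7,-0.16,-0.3],[0,0,1.8]],[[-4.1,-0.24,-0.3],[0,0,2.7]],[[-5.4,-0.32,-0.3],[0,0,3.6]],[[-6.8,-0.4,-0.3],[0,0,4.5]],[[-8.1,-0.48,-0.3],[0,0,5.4]],[[-9.5,-0.56,-0.3],[0,0,6.3]],[[-10.8,-0.64,-0.3],[0,0,7.2]],[[-12.2,-0.7,-0.3],[0,0,8]],[[-13.5,-0.8,-0.3],[0,0,8.8]]]' 0.6
python3 - <<'E'
from h import *
go((.0035,-.1),.3,90)
go((.0035,-.1),.156,90)
E
```

```text
clock: 1.78
ee_pos: [0.2747, 0.4801, 0.3004]
ee_rot: [1.621, 2.691, 0.0]
ft_force: [0.7, 1.1, 1.0]
gripper_width: 0.0338
gripper_force: 0.0
shift [-15.52   0.8    0.02] turn [ 0.01  0.   -0.11] mm 466
shift [-15.52   0.8    4.82] turn [ 0.01  0.   -0.11] mm 488
```

```bash
python3 -m jog '[[[-1.35,0.1,0],[0,0,0]],[[-2.7,0.2,0],[0,0,0]],[[-4.1,0.3,0],[0,0,0]],[[-5.4,0.35,0],[0,0,0]],[[-6.8,0.4,0],[0,0,0]],[[-8.1,0.45,0],[0,0,0]],[[-9.5,0.5,0],[0,0,0]],[[-10.8,0.6,0],[0,0,0]],[[-12.2,0.7,0],[0,0,0]],[[-13.5,0.8,0],[0,0,0]]]'
python3 -m jog '[[[-1,0,0],[0,0,-0.1]],[[-2,0,0],[0,0,-0.1]],[[-2,0,0],[0,0,-0.1]],[[-2,0,0],[0,0,-0.1]]]'
python3 - <<'E'
from h import *
import cv2
go((.0035,-.1),.156,90)
s=status.state()
im=vision.get_image("wrist"); cv2.imwrite("pics/w0.png",im[:,:,::-1]); print(s['ee_pos'],s['ee_rot'],bed(s['ee_pos']))
E
```

```text
clock: 2.62
ee_pos: [0.485, 0.1328, 0.3005]
ee_rot: [1.616, 2.694, 0.001]
ft_force: [1.1, 0.5, -0.4]
gripper_width: 0.034
gripper_force: 0.0
clock: 2.95
ee_pos: [0.5128, 0.0805, 0.3003]
ee_rot: [1.609, 2.698, -0.001]
ft_force: [-0.5, 0.4, 0.0]
gripper_width: 0.0344
gripper_force: 0.0
shift [-0.03  0.01  4.81] turn [-0.    0.01 -0.01] mm 144
[0.51284598 0.08052838 0.3002507 ] [ 1.60916014e+00  2.69787943e+00 -9.12011337e-04] [ 0.00311246 -0.098982  ]
```

View pics/w0.png

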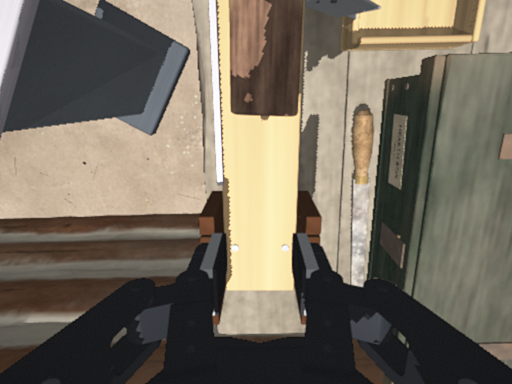

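Wrist view: the block's end edge runs from (231,108) to (298,115), the mitre cheeks sit at (213,205) and (309,205), and the fingers line up with the bed.

```bash
python3 - <<'E'
from h import *
p=([0.51285,0.08053,0.30025],[1.60916,2.69788,-.00091])
for n,uv,z in [("blkL",(231,108),.19),("blkR",(298,115),.19),("blkLs",(231,20),.19),("blkRs",(302,20),.19),("farEdge",(300,170),.14),("fenceIn",(222,170),.148),("fenceOut",(216,170),.148),("cheekL",(222,192),.196),("cheekR",(300,192),.196)]:
    print(n,np.round(bed(ray("wrist",uv,z,p)),4))
E
python3 -m jog '[[[0,0,1],[0,0,0]],[[0,0,2],[0,0,0]],[[0,0,3],[0,0,0]],[[0,0,4],[0,0,0]],[[0,0,4.8],[0,0,0]],[[0,0,4.8],[0,0,0]],[[0,0,4.8],[0,0,0]]]'
```

```text
blkL [-0.0197 -0.0309]
blkR [ 0.0353 -0.0365]
blkLs [-0.0179  0.033 ]
blkRs [0.0356 0.033 ]
farEdge [ 0.0458 -0.0945]
fenceIn [-0.0343 -0.0927]
fenceOut [-0.0403 -0.0927]
cheekL [-0.0289 -0.101 ]
cheekR [ 0.0388 -0.1009]
clock: 3.58
ee_pos: [0.5113, 0.0844, 0.156]
ee_rot: [-1.599, -2.703, 0.003]
ft_force: [1.0, -0.2, 0.4]
gripper_width: 0.0344
gripper_force: 0.0
```

```bash
python3 -m jog '[[[0.6,0,0],[0,0,0]],[[1.2,0,0],[0,0,0]],[[1.5,0,0],[0,0,0]],[[1.7,0,0],[0,0,0]],[[1.9,0,0],[0,0,0]],[[2.1,0,0],[0,0,0]],[[2.3,0,0],[0,0,0]],[[2.5,0,0],[0,0,0]],[[2.7,0,0],[0,0,0]],[[2.9,0,0],[0,0,0]]]'
python3 -m jog '[[[0.2,0,0],[0,0,0]],[[0.4,0,0],[0,0,0]],[[0.6,0,0],[0,0,0]],[[0.8,0,0],[0,0,0]],[[0.9,0,0],[0,0,0]],[[1,0,0],[0,0,0]],[[1,0,0],[0,0,0]],[[1,0,0],[0,0,0]]]'
python3 - <<'E'
from h import *
import cv2
s=status.state(); print(bed(s['ee_pos']),s['ee_pos'].tolist() if hasattr(s['ee_pos'],'tolist') else s['ee_pos'],list(s['ee_rot']))
a=vision.get_image("wrist")[:,:,::-1]; b=vision.get_image("top")[170:300,180:340,::-1]
b=cv2.resize(b,None,fx=2.95,fy=2.95,interpolation=cv2.INTER_CUBIC)[:384]
cv2.imwrite("pics/m1.png",np.hstack([a[:,140:460],b]))
E
```

```text
clock: 4.42
ee_pos: [0.4701, 0.1605, 0.1563]
ee_rot: [1.601, 2.703, -0.0]
ft_force: [2.0, -3.7, 2.8]
gripper_width: 0.0339
gripper_force: 1.9
clock: 5.08
ee_pos: [0.4553, 0.1871, 0.156]
ee_rot: [-1.599, -2.703, 0.0]
ft_force: [-0.3, 0.3, -0.5]
gripper_width: 0.0342
gripper_force: 0.0
[0.00324832 0.02216922] [0.45530582122270674, 0.18714341666090856, 0.15602249589336797] [np.float64(-1.5990211181400915), np.float64(-2.703051080488214), np.float64(0.0004204481519160732)]
```

View pics/m1.png

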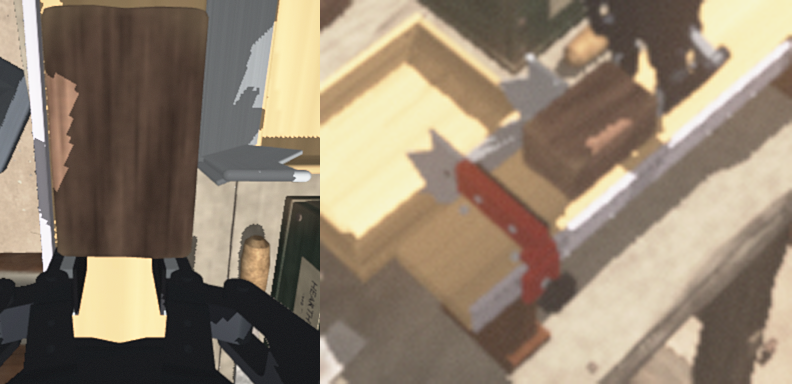

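The block is squared up against both fingers, its rear edge level at row 256. The stop is still about 30 mm ahead, so I'll creep from here.

```bash
python3 -m jog '[[[0.15,0,0],[0,0,0]],[[0.3,0,0],[0,0,0]],[[0.45,0,0],[0,0,0]],[[0.55,0,0],[0,0,0]],[[0.63,0,0],[0,0,0]],[[0.7,0,0],[0,0,0]],[[0.7,0,0],[0,0,0]],[[0.7,0,0],[0,0,0]]]'
python3 - <<'E'
from h import *
import cv2
s=status.state(); print(bed(s['ee_pos']))
b=vision.get_image("top")[170:300,180:340,::-1]
a=vision.get_image("wrist")[:140,130:400,::-1]
cv2.imwrite("pics/m2.png",np.vstack([cv2.resize(b,(640,520),interpolation=cv2.INTER_CUBIC)[100:400],cv2.resize(a,(640,290))]))
E
```

```text
clock: 5.85
ee_pos: [0.4457, 0.2054, 0.1564]
ee_rot: [-1.6, -2.703, -0.0]
ft_force: [-0.6, 0.6, -0.6]
gripper_width: 0.0342
gripper_force: 0.0
[0.00348272 0.04274945]
```

View pics/m2.png

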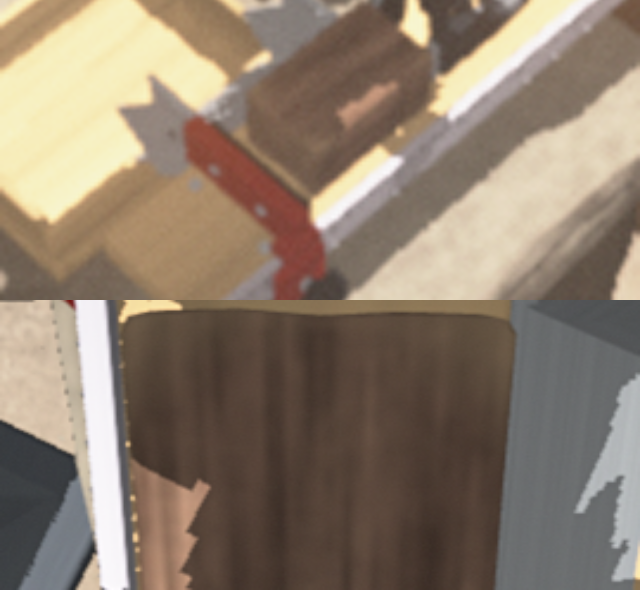

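The gap to the buffer is down to roughly 10 mm. I'll creep in small steps and watch the force.

```bash
python3 -m jog '[[[0.03,0,0],[0,0,0]],[[0.06,0,0],[0,0,0]],[[0.09,0,0],[0,0,0]],[[0.12,0,0],[0,0,0]],[[0.15,0,0],[0,0,0]]]' | grep -E "ee_pos|ft"
python3 -m jog '[[[0.02,0,0],[0,0,0]],[[0.04,0,0],[0,0,0]],[[0.06,0,0],[0,0,0]]]'| grep -E "ee_pos|ft"
python3 -c "
from h import *
print(bed(status.state()['ee_pos']))"
```

```text
ee_pos: [0.4438, 0.2088, 0.1564]
ft_force: [0.6, -1.8, 1.7]
ee_pos: [0.4429, 0.2105, 0.1564]
ft_force: [1.5, -3.2, 1.4]
[0.00347855 0.04865354]
```

```bash
cat > f.py <<'E'
from h import *
s=status.state(); f=np.array(s["ft_force"])[:2]; print("y",np.round(bed(s["ee_pos"]),4),"Fx,Fy bed",np.round([f@xb,f@yb],1), s["clock"])
E
python3 -m jog '[[[0,0,0],[0,0,0]],[[0,0,0],[0,0,0]]]' >/dev/null; python3 f.py
python3 -m jog '[[[0.03,0,0],[0,0,0]],[[0.03,0,0],[0,0,0]],[[0.03,0,0],[0,0,0]]]' >/dev/null; python3 f.py
```

```text
y [0.0034 0.0488] Fx,Fy bed [ 0.1 -2.4] 6.7833
y [0.0034 0.0496] Fx,Fy bed [-0.5 -2.1] 7.0333
```

```bash

python3 -m jog '[[[0.03,0,0],[0,0,0]],[[0.03,0,0],[0,0,0]],[[0.03,0,0],[0,0,0]]]' >/dev/null; python3 f.py
python3 -m jog '[[[0.03,0,0],[0,0,0]],[[0.03,0,0],[0,0,0]],[[0.03,0,0],[0,0,0]]]' >/dev/null; python3 f.py
```

```text
y [0.0034 0.0505] Fx,Fy bed [-0.1 -3. ] 7.2833
y [0.0034 0.0515] Fx,Fy bed [-0.8 -3.6] 7.5333
```

```bash

python3 -m jog '[[[0.03,0,0],[0,0,0]],[[0.03,0,0],[0,0,0]],[[0.03,0,0],[0,0,0]]]' >/dev/null; python3 f.py
python3 -m jog '[[[0.02,0,0],[0,0,0]],[[0.02,0,0],[0,0,0]],[[0.02,0,0],[0,0,0]]]' >/dev/null; python3 f.py
```

```text
y [0.0034 0.0524] Fx,Fy bed [ 0.3 -3.2] 7.7833
y [0.0034 0.053 ] Fx,Fy bed [ 0.1 -3.2] 8.0333
```

```bash

python3 -m jog '[[[0.02,0,0],[0,0,0]],[[0.02,0,0],[0,0,0]],[[0.02,0,0],[0,0,0]]]' >/dev/null; python3 f.py
```

```text
y [0.0033 0.0536] Fx,Fy bed [ 0.6 -3.4] 8.2833
```

```bash

python3 -m jog '[[[0.02,0,0],[0,0,0]],[[0.02,0,0],[0,0,0]],[[0.02,0,0],[0,0,0]]]' >/dev/null; python3 f.py
python3 -m jog '[[[0.02,0,0],[0,0,0]],[[0.02,0,0],[0,0,0]],[[0.02,0,0],[0,0,0]]]' >/dev/null; python3 f.py
```

```text
y [0.0034 0.0542] Fx,Fy bed [ 0.3 -3.1] 8.5333
y [0.0033 0.0548] Fx,Fy bed [ 0.1 -3.9] 8.7833
```

```bash

python3 -m jog '[[[0.02,0,0],[0,0,0]],[[0.02,0,0],[0,0,0]],[[0.02,0,0],[0,0,0]]]' >/dev/null; python3 f.py
```

```text
y [0.0033 0.0554] Fx,Fy bed [ 0.3 -3.6] 9.0333
```

```bash

python3 -m jog '[[[0.02,0,0],[0,0,0]],[[0.02,0,0],[0,0,0]],[[0.02,0,0],[0,0,0]]]' >/dev/null; python3 f.py
python3 -m jog '[[[0.02,0,0],[0,0,0]],[[0.02,0,0],[0,0,0]],[[0.02,0,0],[0,0,0]]]' >/dev/null; python3 f.py
```

```text
y [0.0033 0.056 ] Fx,Fy bed [-0.2 -2.9] 9.2833
y [0.0033 0.0566] Fx,Fy bed [ 0.5 -3.1] 9.5333
```

```bash

python3 -m jog '[[[0.02,0,0],[0,0,0]],[[0.02,0,0],[0,0,0]],[[0.02,0,0],[0,0,0]]]' >/dev/null; python3 f.py
```

```text
y [0.0033 0.0572] Fx,Fy bed [-0.8 -4.1] 9.7833
```

```bash

python3 -m jog '[[[0.02,0,0],[0,0,0]],[[0.02,0,0],[0,0,0]],[[0.02,0,0],[0,0,0]]]' >/dev/null; python3 f.py
python3 -m jog '[[[0,0,0],[0,0,0]],[[0,0,0],[0,0,0]]]' >/dev/null; python3 f.py
```

```text
y [0.0033 0.0578] Fx,Fy bed [-0.  -3.6] 10.0333
y [0.0033 0.0578] Fx,Fy bed [ 0.5 -3.5] 10.2
```

```bash

python3 -m jog '[[[0.02,0,0],[0,0,0]],[[0.02,0,0],[0,0,0]],[[0.02,0,0],[0,0,0]]]' >/dev/null; python3 f.py
```

```text
y [0.0033 0.0582] Fx,Fy bed [-0.8 -4.7] 10.45
```

```bash

python3 -m jog '[[[0.02,0,0],[0,0,0]],[[0.02,0,0],[0,0,0]],[[0.02,0,0],[0,0,0]]]' >/dev/null; python3 f.py
```

```text
y [0.0032 0.0585] Fx,Fy bed [-0.1 -6.2] 10.7
```

```bash

python3 -m jog '[[[0.02,0,0],[0,0,0]],[[0.02,0,0],[0,0,0]],[[0.02,0,0],[0,0,0]]]' >/dev/null; python3 f.py
```

```text
y [0.0032 0.0587] Fx,Fy bed [-0.5 -8.2] 10.95
```

Firm contact: the force has risen to 8.2 N, well under the slip load. Hold briefly, then back off.

```bash

python3 -m jog '[[[0,0,0],[0,0,0]],[[0,0,0],[0,0,0]],[[0,0,0],[0,0,0]],[[0,0,0],[0,0,0]]]' >/dev/null; python3 f.py
python3 -m jog '[[[-0.1,0,0],[0,0,0]],[[-0.3,0,0],[0,0,0]],[[-0.8,0,0],[0,0,0]],[[-1.3,0,0],[0,0,0]],[[-1.3,0,-1],[0,0,0]],[[-1.3,0,-2],[0,0,0]],[[-1.3,0,-3],[0,0,0]],[[-1.3,0,-3],[0,0,0]]]'; python3 f.py
python3 - <<'E'
from h import *
go((-.051,.112),.246,0)
go((-.051,.112),.156,0)
E
```

```text
y [0.0032 0.0587] Fx,Fy bed [ 0.2 -6.9] 11.2833
clock: 11.95
ee_pos: [0.4584, 0.187, 0.2515]
ee_rot: [1.599, 2.702, 0.011]
ft_force: [0.2, -0.0, 0.1]
gripper_width: 0.0338
gripper_force: 0.0
y [0.0059 0.0206] Fx,Fy bed [ 0.1 -0.1] 11.95
shift [ 3.06 -1.88  0.18] turn [ 0.05 -0.08 18.07] mm 108
shift [ 3.05 -1.9   3.18] turn [ 0.05 -0.08 18.07] mm 144
```

```bash

python3 -m jog '[[[0.3,-0.2,0],[0,0,1.4]],[[0.6,-0.4,0],[0,0,2.8]],[[0.9,-0.6,0],[0,0,4.2]],[[1.2,-0.8,0],[0,0,5.6]],[[1.5,-1,0],[0,0,7]],[[1.8,-1.2,0],[0,0,8.4]],[[2.1,-1.4,0],[0,0,9.8]],[[2.4,-1.6,0],[0,0,11.2]],[[2.7,-1.8,0],[0,0,12.6]],[[3.1,-1.8,0],[0,0,13.6]]]' 0.48 
python3 -m jog '[[[0,0,0],[0,0,1.4]],[[0,0,0],[0,0,2.8]],[[0,0,0],[0,0,4.2]],[[0,0,0],[0,0,4.4]],[[0,0,0],[0,0,4.4]],[[0,0,0],[0,0,4.4]]]' 
python3 - <<'E'
from h import *
import cv2
go((-.051,.115),.156,0)
s=status.state(); print(bed(s['ee_pos']),list(s['ee_pos']),list(s['ee_rot']),s['joint_pos'])
cv2.imwrite("pics/w3.png",vision.get_image("wrist")[:,:,::-1])
E
```

```text
clock: 12.78
ee_pos: [0.3632, 0.2412, 0.246]
ee_rot: [-2.842, -1.337, 0.001]
ft_force: [0.2, -0.4, -0.0]
gripper_width: 0.0443
gripper_force: 0.0
clock: 13.28
ee_pos: [0.3642, 0.2414, 0.2461]
ee_rot: [-3.042, -0.786, 0.001]
ft_force: [-0.8, -0.9, -0.9]
gripper_width: 0.0447
gripper_force: 0.0
shift [ 0.   -0.06  3.  ] turn [-0.    0.    0.11] mm 90
[-0.05108156  0.11330232] [np.float64(0.36415054659005586), np.float64(0.24143609549278147), np.float64(0.2461425082897326)] [np.float64(-3.041540396422139), np.float64(-0.7858931746450089), np.float64(0.0005457818533073027)] [-1.04994599 -0.1377939   0.33146878  1.9409603   0.04571938  1.33149127
 -1.79733528]
```

View pics/w3.png

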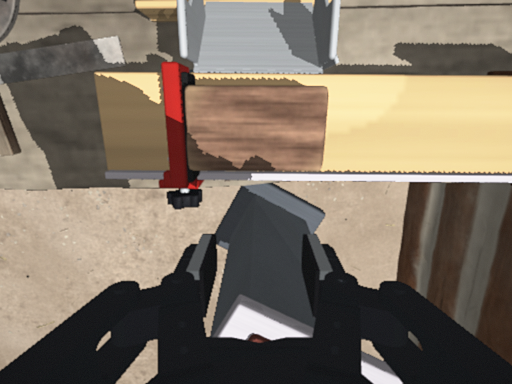

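The block butts squarely against the buffer and faces the chute mouth (columns 187–330), with the gripper centred on it. Next I lower behind it and push across.

```bash

python3 -m jog '[[[0,0,0.8],[0,0,0.1]],[[0,0,1.6],[0,0,0.1]],[[0,0,2.3],[0,0,0.1]],[[0,0,2.7],[0,0,0.1]],[[0,0,2.95],[0,0,0.1]],[[0,0,2.95],[0,0,0.1]],[[0,0,2.95],[0,0,0.1]]]'; python3 f.py
python3 -m jog '[[[0.1,0,0],[0,0,0]],[[0.2,0,0],[0,0,0]],[[0.3,0,0],[0,0,0]],[[0.4,0,0],[0,0,0]],[[0.5,0,0],[0,0,0]],[[0.6,0,0],[0,0,0]],[[0.7,0,0],[0,0,0]],[[0.8,0,0],[0,0,0]],[[0.9,0,0],[0,0,0]],[[1,0,0],[0,0,0]]]'; python3 f.py
```

```text
clock: 13.92
ee_pos: [0.3644, 0.2415, 0.1582]
ee_rot: [3.046, 0.768, 0.0]
ft_force: [-0.3, 0.2, 0.9]
gripper_width: 0.0444
gripper_force: 0.0
y [-0.0508  0.1133] Fx,Fy bed [-0.1  0.3] 13.9167
clock: 14.75
ee_pos: [0.3908, 0.2557, 0.1577]
ee_rot: [3.046, 0.767, -0.001]
ft_force: [-3.3, -1.8, 2.3]
gripper_width: 0.0445
gripper_force: 1.9
y [-0.0209  0.1131] Fx,Fy bed [-3.7 -0.1] 14.75
```

```bash

python3 - <<'E'
from h import *
import cv2
a=vision.get_image("wrist")[:300,100:420,::-1]; b=vision.get_image("top")[170:290,180:330,::-1]
cv2.imwrite("pics/m3.png",np.hstack([a,cv2.resize(b,(375,300),interpolation=cv2.INTER_CUBIC)]))
E
```

```text
(no output)
```

View pics/m3.png

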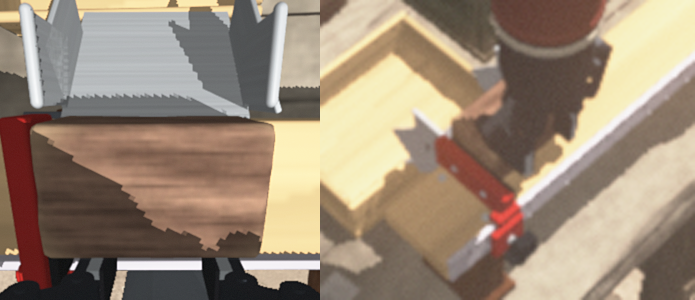

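The block is square to the mouth and lined up between the cheeks. Continue pushing.

```bash

python3 -m jog '[[[0.1,0,0],[0,0,0]],[[0.2,0,0],[0,0,0]],[[0.3,0,0],[0,0,0]],[[0.4,0,0],[0,0,0]],[[0.5,0,0],[0,0,0]],[[0.6,0,0],[0,0,0]],[[0.7,0,0],[0,0,0]]]'>/dev/null; python3 f.py
python3 -m jog '[[[0.1,0,0],[0,0,0]],[[0.2,0,0],[0,0,0]],[[0.3,0,0],[0,0,0]],[[0.4,0,0],[0,0,0]]]'>/dev/null; python3 f.py
```

```text
y [0.0003 0.1131] Fx,Fy bed [-3.9  0.3] 15.4333
y [0.0128 0.1131] Fx,Fy bed [0.5 0.2] 15.7667
```

```bash

python3 -m jog '[[[0.1,0,0],[0,0,0]],[[0.2,0,0],[0,0,0]],[[0.3,0,0],[0,0,0]],[[0.4,0,0],[0,0,0]],[[0.5,0,0],[0,0,0]],[[0.5,0,0],[0,0,0]],[[0.5,0,0],[0,0,0]]]'>/dev/null; python3 f.py
python3 -m jog '[[[-0.3,0,0],[0,0,0]],[[-0.8,0,-0.5],[0,0,0]],[[-1.4,0,-1.5],[0,0,0]],[[-2,0,-2.5],[0,0,0]],[[-2,0,-3.5],[0,0,0]],[[-2,0,-3.5],[0,0,0]]]'>/dev/null; python3 f.py
python3 - <<'E'
from h import *
import cv2
a=vision.get_image("wrist")[:300,100:420,::-1]; b=vision.get_image("top")[150:290,150:325,::-1]
cv2.imwrite("pics/m4.png",np.hstack([a,cv2.resize(b,(375,300),interpolation=cv2.INTER_CUBIC)]))
E
```

```text
y [0.0271 0.113 ] Fx,Fy bed [-1.1 -0.4] 16.35
y [-0.032   0.1135] Fx,Fy bed [ 0.8 -0.3] 16.85
```

View pics/m4.png

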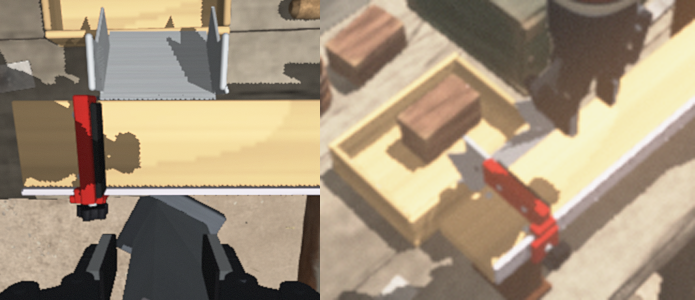

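The block lies in the bin (right panel, around (440,120)), the bed is clear, and the stop is in place. I'll let it settle and hand the job in.

```bash

python3 -m jog '[[[0,0,0],[0,0,0]],[[0,0,0],[0,0,0]],[[0,0,0],[0,0,0]],[[0,0,0],[0,0,0]],[[0,0,0],[0,0,0]],[[0,0,0],[0,0,0]],[[0,0,0],[0,0,0]],[[0,0,0],[0,0,0]]]'>/dev/null; python3 f.py
python3 -c "
from station import r
print(r.close_job())"
```

```text
y [-0.033   0.1132] Fx,Fy bed [0.9 0.1] 17.6167
the job is handed in; nothing more can be done
None
```

I pressed the block against the buffer at about 8 N total, then pushed it off the far edge through the chute. The last picture shows it lying in the bin with the stop in place; I handed the job in at 17.6 s, and the hand-in gave no verdict.

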